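# Carry the flopping bench magnifier upright and park it in its fork

## Robot

A 6-joint arm with a two-finger parallel gripper is mounted at the origin on the work surface. World frame = base frame: x ahead of the robot, y to its left, z up, the work surface at z = 0. Lengths are in m, angles in rad, forces in N, time in s.
With the tool pointing down it reaches from about 0.25 to 0.775 m from the base axis. Payload 4 kg.
Tool frame: the origin (TCP) lies on the centre line of the jaws, within the pads' length; the fingertips stand 8 mm ahead of it and the grasp point (between the pads) lies 11 mm behind it; z points along the fingers, y is the direction in which the jaws open and shut (so a half turn about z gives the same grasp; the last joint's range is limited). The gripper opens to 94 mm and grips with 3 to 60 N. Pads are 16 mm wide; open, the fingers measure 119 mm over their backs; the gripper's body (75 mm by 177 mm) begins 78 mm behind the grasp point.
Start: joints at [1.091, 0.087, 1.371, -0, 1.684, -0.103], TCP at [0.202, 0.511, 0.214] pointing down, gripper open.
Joint ranges: [-3.1, 3.1], [-0.76, 2.03], [0.27, 2.55], [-1.08, 4.22], [0.17, 2.65], [-2.57, 2.57]. Speed limits (rad/s): [2.79, 2.79, 3.14, 3.14, 3.14, 3.14].

## Interface

Orientations are given as [roll, pitch, yaw] about the fixed x, y, z axes, in that order (R = Rz(yaw) Ry(pitch) Rx(roll)).
In Python, from bench import * gives the robot as it stands.
- The arm moves only by the tool step_arm, never from a script. Its argument "steps" is a list of rows, each an object of numbers: "jaw": the opening, from 0 (shut) to 1 (fully open); "tx", "ty", "tz": the shift along the tool's x, y, z in m; "ax", "ay", "az": the turn, a rotation vector about the tool's x, y, z in rad. In form: [{"jaw": .., "tx": .., "ty": .., "tz": .., "ax": .., "ay": .., "az": ..}, ...]. A call has 1 to 8 rows; each row is the pose to reach, as a shift and turn from the pose measured when the call began, along the tool's axes at that moment; what a row does not reach only later rows make up. A row lasts 1/10 s, in which the tool goes at most 50 mm and 8.59 degrees, less where a joint would pass 70% of its speed; a pose out of reach is approached as far as the arm can. A call with a gripper value outside its range is refused whole. The fingers move at their own pace and stop on an object; the grip force is fixed at half the most. Time passes only in rows, so rows that repeat a pose let the fingers close. It gives the time, the measured TCP pose, the force and the opening at its end, in the units of the state.
- get_obs(): the state, without advancing time (a new reading comes with each control period).
- snapshot(name): name is "scene" or "top" or "wrist"; returns (picture, depth): 480x640x3 uint8, red, green, blue; 480x640 float32, m along the optical axis (not along the pixel's ray), 0 where there is no reading.
- camera_model(name): a dict with "intrinsics" (3x3 intrinsics, pixels), "k1" (the pictures are not rectified: a ray, as slopes to the right and down, at radius r is drawn at 1 + k1 r^2 times it, then the intrinsics apply), "origin" and "orientation" of the camera in the world. Camera axes: x right, y down, z forward; pixel columns grow to the right and rows downward; lengths in m; the calibration is good to about 2 mm. A picture is of the moment at which its call begins: read the wrist's pose just before it. camera_model takes no time and is no camera call; for the wrist camera it gives the pose at the moment of the call.
- close_job(): hands the job in, once; it reports no verdict.
Trained networks look in the newest picture that a camera, given by its name, has taken for a name from the list of things; names that differ only in an ending like _2 or _b are one class to them, and where a whole thing is asked for, a point or a joint stands for the part that bears it (a point fixed in the world has none). Each returns a list of dicts, best first, with "confidence" (0 to 1); they miss things now and then, are a little off and sometimes report something else, mostly with a low value. They report only what shows in the picture. A call takes as long as a camera call.
- silhouettes(camera, query): "pixels" (480x640 bool, what is visible of it) and "rect" ([left, top, right, bottom] in pixels, round what is visible of it).
The state is a dict: "time": time; "joint_positions": joint angles; "qvel": joint speeds; "joint_torque": joint torques, N m; "tool_pos": TCP position; "ee_rot": TCP orientation; "wrist_force": force on the tool from outside, world axes, zero at the start; "wrist_torque": the same for the moment, N m; "width": finger opening in m.
Only numpy, scipy, OpenCV 4.12 (cv2) and the standard library are available. Lean on these libraries where they do the work, as an engineer would, in place of code of your own. Each camera call takes 0.05 s, during which the arm holds its last target. There are 200 camera calls.

## Task

Put the bench magnifier away in its dock: the spring in its knuckle is tired and the neck flops to one side or the other, so lift the magnifier by its carrying grip alone, without the robot touching neck or lens, bring the neck up by tilting the foot under it, and carry it in the air balanced upright and touching nothing, for at least four seconds on end. Then bring the neck, still upright, into the fork from its open side (a flopped neck must not be levered up against the fork), set the foot down gently and flat on the dock's plate so that the neck stands between the prongs, and let go. Do not whip the neck over, and leave the other things on the bench where they are.

Things in the scene. Friction and masses are not known exactly. Their poses are not given: they have to be found in the camera images.
- magnifier: Bench magnifier, loose: green foot 230 (its x) x 120 (its y) x 18 mm thick, 0.42 kg nominal (centre of mass 29 mm behind the origin), with carrying grip and sprung neck; 0.72 kg in all. Origin: centre of the foot's underside. Its +x points from grip to neck, away from the robot (yaw within 0.25 rad of world x); z up.
- grip (a point): Point in the black rubber carrying grip: an upright slab 20 mm thick (magnifier x), 50 mm wide (y), from the foot's top (18 mm) up to 75 mm. At (-75, 0, 50) mm in the magnifier's frame, on the slab's mid-plane, 25 mm under its top; axes as the magnifier's. Fingers close on it along the magnifier's x. The neck stands 150 mm ahead of it.
- neck (a joint): Lean of the neck in its sprung knuckle, rad; 0 = square to the foot. A hinge about the magnifier's +x: positive leans the lens to the magnifier's -y. Stops at -0.35 and +0.35; it starts lying against one of them. The tired spring pulls to 0 with 0.52 N m/rad (damping 0.03 N m s/rad), less than gravity pulls it over: on a level foot it falls slowly either way from 0.
- pivot (a point): Knuckle axis, at (75, 0, 50) mm in the magnifier's frame; its axes turn with the neck. Neck and lens: 0.30 kg nominal, centre of mass 211 mm above the pivot (overturning 0.62 N m x sin of the lean from vertical), inertia about the pivot 0.015 kg m2; time constant of the fall 0.45 to 0.8 s. The neck falls the way the foot is tilted about its x: tilt it against the lean to raise the neck.
- mark (a point): Point on the axis of the neck tube (steel, 14 mm diameter, bare from 90 to 175 mm above the pivot), 140 mm above the pivot: the part that goes into the fork; its axes turn with the neck, z along the tube.
- lens (a point): Centre of the round lens in its black ring (104 mm diameter, 14 mm thick, facing the magnifier's x), 240 mm above the pivot; its axes turn with the neck, z along the tube.
- dock: Magnifier's dock, fixed: steel plate 4 mm thick, 275 x 150 mm (x -120 to +155, y -75 to +75 mm from its origin), green post (front face at x = +132 mm) and a fork on it. Origin: under the plate, where the origin of the parked foot belongs; the parked magnifier has the dock's axes. +x points away from the robot, to the post (yaw within 0.25 rad of world x).
- fork (a point): Middle of the fork, where the neck's axis belongs, at (75, 0, 194) mm in the dock's frame, axes as the dock's. Two level red prongs 10 mm thick along the dock's x, centres 27 mm either side (44 mm clear); from 19 mm before this point they flare out to tips 39 mm before it, 42 mm either side; a crossbar closes it 41 mm behind. Open towards the robot (-x).
- anvil: small grey steel horn anvil on a round foot 84 mm across, 90 mm high, horns 100 mm tip to tip; a bystander. Origin: centre of its underside.
- bench_block: red-sided square steel bench block 90 x 90 x 35 mm; a bystander. Origin: centre of its underside.
- dapping_block: black steel dapping block 100 x 130 x 42 mm with rows of round hollows on top; a bystander. Origin: centre of its underside.
- punch: turned wooden ring-forming stick 200 mm long, 27 mm thick, lying; a bystander. Origin: centre of its underside.
- pliers: pliers with yellow grips, 175 mm long, 12 mm high, lying; a bystander. Origin: centre of its underside.
- ring_stick: tapered aluminium ring stick 250 mm long, 26 mm thick, lying; a bystander. Origin: centre of its underside.

How it is judged:
On the way:
1. the magnifier is lifted clear of the bench and its neck is balanced upright (within 0.15 rad), touching neither bench nor dock, for 4 s (height (world z) of magnifier above 0.012 m and angle between lens's own z axis and vertical below 0.15 rad and contact force between magnifier and dock below 0.01 N and contact force between magnifier and table below 0.01 N), for 4 s.
At the end, for the whole second after the job is handed in: Released: the foot at rest and flat on the dock's plate (within 4 mm and 0.04 rad), the neck between the prongs within 25 mm of the fork's middle and within 0.2 rad of upright (x of mark in the frame of fork between -0.025 and 0.025 m and y of mark in the frame of fork between -0.025 and 0.025 m and z of magnifier in the frame of dock below 0.008 m and angle between magnifier's own z axis and vertical below 0.04 rad and angle between lens's own z axis and vertical below 0.2 rad and linear speed of magnifier below 0.02 m/s); the robot touches nothing.
It fails at once if the robot touches the neck or lens (contact force between any of the fingers, the arm and neck above 0.5 N).
It fails at once if the neck touches the dock while flopped over by more than 0.25 rad (contact force between neck and dock above 0.02 N and (value of joint neck above 0.25 rad or value of joint neck below -0.25 rad)).
It fails at once if the neck is whipped over (faster than 3 rad/s in its knuckle) (velocity of joint neck above 3 rad/s or velocity of joint neck below -3 rad/s).
It fails at once if the magnifier is slammed down on the dock (over 40 N) or tipped over (0.5 rad) (contact force between magnifier and dock above 40 N or angle between magnifier's own z axis and vertical above 0.5 rad).
It fails at once if a bystander is moved more than 30 mm (distance of any of anvil, bench_block, dapping_block, punch, pliers, ring_stick from where it was at the start of the episode above 0.03 m).
It also fails if it takes over 72 s, if anything falls off the work surface, if the arm or the gripper's body presses on something with over 40 N, if the wrist force passes 120 N, or if a joint passes its speed limit or range.

## Working session

There is one attempt and no reset: what is moved stays moved. The work goes in short steps, Python scripts to look and compute and a tool call to move; the robot and the scene stay as the last step left them, time stands still between calls to the robot, and variables do not carry over. Pictures are saved under pics/ and viewed, about 8 in all and at most 12, crops included, and the job is handed in when it is done.

Besides the shell and the picture viewer there is one more tool, called after "Request:" by a JSON object that holds its "op" and its "data". step_arm: Moves the arm, as the interface text tells. Its arguments: {"type":"object","properties":{"steps":{"type":"array"}},"required":["steps"]}

```bash
ls; mkdir -p pics
python3 - <<'E'
from bench import *
import cv2
o=get_obs();print(o)
for n in("scene","top"):
    p,d=snapshot(n);cv2.imwrite(f"pics/{n}0.png",p[:,:,::-1]);print(n,camera_model(n))
    for q in("magnifier","dock","neck","lens","grip","anvil","bench_block","dapping_block","punch","pliers","ring_stick"):
        print(q,[(round(s["confidence"],2),[int(v) for v in s["rect"]]) for s in silhouettes(n,q)[:2]])
print(get_obs()["time"])
E
```

```text
pics
{'time': 0.0, 'joint_positions': array([ 1.09090738e+00,  8.79367765e-02,  1.37225262e+00,  1.32787965e-05,
        1.68356230e+00, -1.03093944e-01]), 'qvel': array([ 3.09328626e-04, -4.36299219e-05,  8.03978387e-04,  3.15669656e-04,
       -3.73988415e-04, -1.29238776e-03]), 'joint_torque': array([-6.65041589e-04, -3.40168369e+01, -3.02429616e+01,  7.17896177e-02,
        3.27316881e-02, -1.55863768e-04]), 'tool_pos': array([0.20212271, 0.5109521 , 0.21231493]), 'ee_rot': array([-3.13944643e+00, -2.35318117e-04,  2.76479888e+00]), 'wrist_force': array([-0.30599798,  0.3874627 ,  0.34047552]), 'wrist_torque': array([-0.00999203,  0.00542085, -0.0138076 ]), 'width': 0.0939675014745053}
scene {'intrinsics': array([[505.63486571,   0.        , 319.5119539 ],
       [  0.        , 505.63486571, 241.19020084],
       [  0.        ,   0.        ,   1.        ]]), 'k1': -0.1441547127574728, 'origin': array([ 0.96469295, -0.74865143,  1.18261704]), 'orientation': array([-2.44362245,  0.01713595,  0.45519839])}
magnifier [(0.87, [308, 188, 395, 271])]
dock [(0.61, [245, 286, 361, 380])]

[... 607 characters left out ...]
 ]]), 'k1': -0.07592912719899658, 'origin': array([0.30625445, 0.03025138, 1.90100729]), 'orientation': array([-2.98678699, -0.01882423, -1.5459802 ])}
magnifier [(0.88, [255, 182, 317, 274])]
dock [(0.65, [350, 189, 410, 286]), (0.17, [272, 182, 319, 212])]
neck [(0.7, [270, 183, 317, 213])]
lens [(0.94, [275, 185, 315, 211]), (0.54, [138, 293, 197, 348])]
grip [(0.68, [257, 182, 319, 275]), (0.32, [175, 202, 217, 240])]
anvil [(0.9, [316, 154, 347, 194]), (0.35, [350, 190, 414, 290])]
bench_block [(0.69, [174, 201, 216, 239])]
dapping_block [(0.68, [447, 209, 500, 261])]
punch [(0.72, [136, 229, 185, 285])]
pliers [(0.91, [418, 289, 465, 295])]
ring_stick [(0.57, [139, 294, 197, 352])]
1.2
```

View pics/scene0.png

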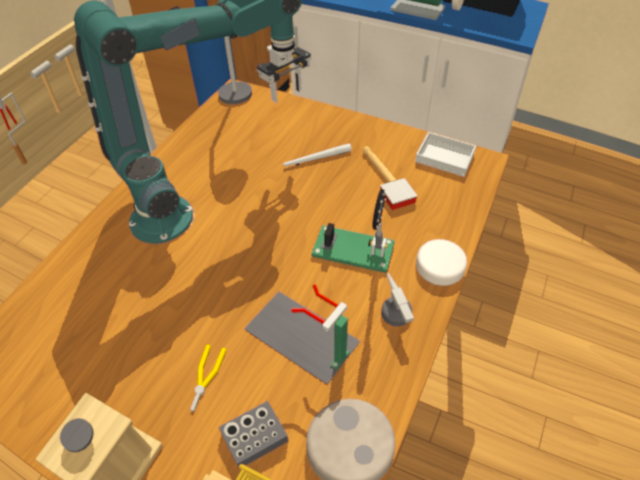

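View pics/top0.png

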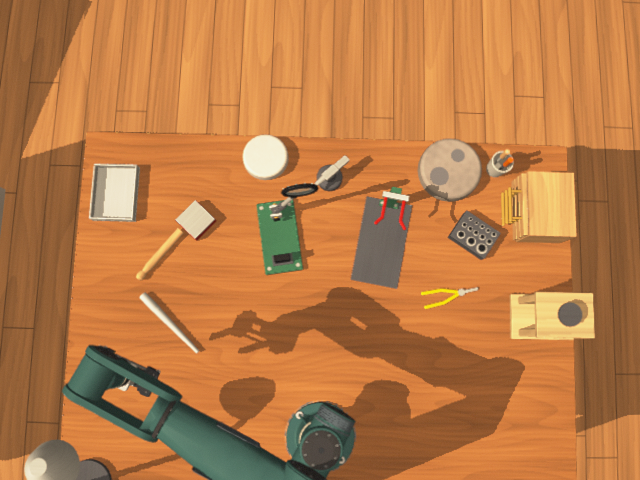

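The scene picture shows the magnifier at (355,245) with its lens at (378,210), and the dock at (305,330) with its red fork at (325,305), open towards the robot. In the top picture the lens (300,190) lies to the right of the foot, so the lean is to -y and q is about +0.35. The anvil stands between the two at (330,177). Next I'll compute the poses.

```bash
cat > h.py <<'E'
from bench import *
import numpy as np,cv2
from scipy.spatial.transform import Rotation as R
def cloud(n,d,cm=None):
    "world xyz per pixel"
    c=cm or camera_model(n);K=c["intrinsics"]
    v,u=np.mgrid[0:480,0:640].astype(np.float64)
    uv=np.stack([u.ravel(),v.ravel()],1)[:,None]
    s=cv2.undistortPoints(uv,K,np.array([c["k1"],0,0,0.]))[:,0]
    P=np.c_[s,np.ones(len(s))]*d.reshape(-1,1)
    P=P@R.from_euler("xyz",c["orientation"]).as_matrix().T+c["origin"]
    P[d.ravel()==0]=np.nan
    return P.reshape(480,640,3)
def rect(P):
    (cx,cy),(w,h),a=cv2.minAreaRect((P[:,:2]*1000).astype(np.float32));return cx/1e3,cy/1e3,w,h,a
E
python3 - <<'E'
from h import *
for n in("top","scene"):
    p,d=snapshot(n);P=cloud(n,d);np.savez(f"{n}0.npz",p=p,d=d,P=P)
    hsv=cv2.cvtColor(p,cv2.COLOR_RGB2HSV);Z=P[...,2];X=P[...,0];Y=P[...,1]
    box=(X>.3)&(X<.8)&(abs(Y)<.4)
    t=box&(abs(Z)<.01);print(n,"table z",np.nanmedian(Z[t]),np.nanstd(Z[t]))
    green=box&(hsv[...,0]>55)&(hsv[...,0]<90)&(hsv[...,1]>100)&(Z>.01)&(Z<.03)
    green=cv2.morphologyEx(green.astype(np.uint8),cv2.MORPH_OPEN,np.ones((3,3)))>0
    g=P[green];print("foot",len(g),rect(g),np.median(g[:,2]))
    grey=box&(hsv[...,1]<70)&(Z>-.003)&(Z<.012)&(Y<.1)&(Y>-.25)
    grey=cv2.morphologyEx(grey.astype(np.uint8),cv2.MORPH_OPEN,np.ones((5,5)))>0
    k,l,s,c=cv2.connectedComponentsWithStats(grey.astype(np.uint8));i=1+np.argmax(s[1:,4]);g=P[l==i];print("plate",len(g),s[i],rect(g),np.median(g[:,2]))
    red=box&((hsv[...,0]<6)|(hsv[...,0]>174))&(hsv[...,1]>170)&(Z>.15)&(Z<.25)
    g=P[red];print("fork",len(g),rect(g) if len(g) else 0,g.mean(0),np.median(g[:,2]))
    hi=box&(Z>.1)&(Z<.4);k,l,s,c=cv2.connectedComponentsWithStats(hi.astype(np.uint8))
    for i in range(1,k):
        if s[i,4]>10: g=P[l==i];print("hi",s[i],g.mean(0).round(3),g.min(0).round(3),g.max(0).round(3))
E
```

```text
top table z 0.0008723078531729378 0.004414238067768242
foot 0 (0.0, 0.0, 0.0, 0.0, 0.0) nan
plate 150 [379 220  18  17 150] (0.6552101440429687, -0.19660089111328125, 41.58378601074219, 69.36822509765625, 54.27303695678711) 0.004186318698461533
fork 182 (0.6588709716796874, -0.19143467712402343, 90.4132308959961, 82.6291275024414, 79.16243743896484) [ 0.65714319 -0.1901169   0.19852974] 0.1984318705256899
hi [277 183  42  28 475] [0.695 0.086 0.26 ] [0.677 0.026 0.101] [0.712 0.149 0.335]
hi [374 187  35  43 457] [ 0.688 -0.194  0.195] [ 0.611 -0.236  0.101] [ 0.739 -0.138  0.213]
scene table z -0.0005977619260292277 0.003085856060326012
foot 1431 (0.6174755859375, 0.14113726806640625, 219.99293518066406, 117.39630889892578, 10.534921646118164) 0.01753402621708311
plate 3582 [ 249  294   86   80 3582] (0.6082420654296875, -0.18005767822265625, 147.34774780273438, 269.5206298828125, 80.18314361572266) 0.0035112737446874043
fork 163 (0.6637234497070312, -0.19304148864746093, 85.56401824951172, 75.78162384033203, 78.47508239746094) [ 0.66060154 -0.20101113  0.19755457] 0.19764293740142302
hi [372 191  14  50 419] [0.706 0.076 0.258] [0.685 0.024 0.101] [0.719 0.141 0.33 ]
hi [291 285  57  62 908] [ 0.706 -0.2    0.183] [ 0.616 -0.236  0.1  ] [ 0.744 -0.137  0.207]
  return _methods._mean(a, axis=axis, dtype=dtype,
  ret = ret.dtype.type(ret / rcount)
```

```bash
cat >> h.py <<'E'
def plane(n,mask,z,c=None):
    "world xy of mask pixels on the level plane z"
    c=c or camera_model(n)
    D=cloud(n,np.ones((480,640)),c)[mask]-c["origin"]
    return c["origin"]+D*((z-c["origin"][2])/D[:,2:])
E
python3 - <<'E'
from h import *
for n in("top","scene"):
    f=np.load(f"{n}0.npz");p=f["p"];hsv=cv2.cvtColor(p,cv2.COLOR_RGB2HSV).astype(int);P=f["P"]
    r=np.zeros((480,640),bool)
    r[195:278,250:308]=1 if n=="top" else 0
    if n=="scene": r[215:280,305:400]=1
    g=r&(hsv[...,0]>50)&(hsv[...,0]<90)&(hsv[...,1]>90)
    print(n,g.sum(),np.median(P[g][:,2]),rect(plane(n,g,.018)))
    r[:]=0
    if n=="top": r[190:292,345:416]=1
    else: r[280:385,240:365]=1
    g=(r&(hsv[...,1]<90)&(hsv[...,2]<150)).astype(np.uint8)
    g=cv2.morphologyEx(g,cv2.MORPH_OPEN,np.ones((5,5)))>0
    print("plate",g.sum(),np.median(P[g][:,2]),rect(plane(n,g,.004)))
E
```

```text
top 1720 nan (0.6108056030273438, 0.14398756408691407, 223.7272186279297, 113.23938751220703, 9.880041122436523)
plate 3525 nan (0.6040865478515625, -0.18085128784179688, 147.0272979736328, 272.33514404296875, 80.15818786621094)
scene 1638 nan (0.6181753540039062, 0.13897947692871093, 221.33883666992188, 116.57781982421875, 9.823925971984863)
plate 4253 nan (0.6098507690429688, -0.18109817504882814, 146.37440490722656, 271.2270202636719, 80.24542999267578)
```

Request:
{"op": "step_arm", "data": {"steps": [{"jaw":1,"tx":-0.455,"ty":-0.232,"tz":0.05,"az":1.022},{"jaw":1,"tx":-0.455,"ty":-0.232,"tz":0.05,"az":1.022},{"jaw":1,"tx":-0.455,"ty":-0.232,"tz":0.05,"az":1.022},{"jaw":1,"tx":-0.455,"ty":-0.232,"tz":0.05,"az":1.022},{"jaw":1,"tx":-0.455,"ty":-0.232,"tz":0.05,"az":1.022},{"jaw":1,"tx":-0.455,"ty":-0.232,"tz":0.05,"az":1.022},{"jaw":1,"tx":-0.455,"ty":-0.232,"tz":0.05,"az":1.022},{"jaw":1,"tx":-0.455,"ty":-0.232,"tz":0.05,"az":1.022}]}}

```text
invalid input
```

Request:
{"op": "step_arm", "data": {"steps": [{"jaw":1.0,"tx":-0.455,"ty":-0.232,"tz":0.05,"ax":0.0,"ay":0.0,"az":1.022},{"jaw":1.0,"tx":-0.455,"ty":-0.232,"tz":0.05,"ax":0.0,"ay":0.0,"az":1.022},{"jaw":1.0,"tx":-0.455,"ty":-0.232,"tz":0.05,"ax":0.0,"ay":0.0,"az":1.022},{"jaw":1.0,"tx":-0.455,"ty":-0.232,"tz":0.05,"ax":0.0,"ay":0.0,"az":1.022},{"jaw":1.0,"tx":-0.455,"ty":-0.232,"tz":0.05,"ax":0.0,"ay":0.0,"az":1.022},{"jaw":1.0,"tx":-0.455,"ty":-0.232,"tz":0.05,"ax":0.0,"ay":0.0,"az":1.022},{"jaw":1.0,"tx":-0.455,"ty":-0.232,"tz":0.05,"ax":0.0,"ay":0.0,"az":1.022},{"jaw":1.0,"tx":-0.455,"ty":-0.232,"tz":0.05,"ax":0.0,"ay":0.0,"az":1.022}]}}

```text
time: 2.1
tool_pos: [0.4667, 0.2111, 0.1747]
ee_rot: [3.141, -0.0, 1.741]
wrist_force: [0.6, 0.1, 0.2]
width: 0.0937
```

Request:
{"op": "step_arm", "data": {"steps": [{"jaw":1.0,"tx":-0.05,"ty":0.03,"tz":0.01,"ax":0.0,"ay":0.0,"az":0.0},{"jaw":1.0,"tx":-0.094,"ty":0.058,"tz":0.015,"ax":0.0,"ay":0.0,"az":0.0},{"jaw":1.0,"tx":-0.094,"ty":0.058,"tz":0.015,"ax":0.0,"ay":0.0,"az":0.0},{"jaw":1.0,"tx":-0.094,"ty":0.058,"tz":0.015,"ax":0.0,"ay":0.0,"az":0.0}]}}

```text
time: 2.5
tool_pos: [0.5404, 0.1267, 0.1589]
ee_rot: [-3.141, -0.001, 1.737]
wrist_force: [-0.3, 0.3, 0.1]
width: 0.094
```

Run:
```python
from h import *
o=get_obs();print(o["tool_pos"],o["ee_rot"],o["joint_positions"])
c=camera_model("wrist");p,d=snapshot("wrist");print(c)
cv2.imwrite("pics/w1.png",p[:,:,::-1]);P=cloud("wrist",d,c);np.savez("w1.npz",p=p,d=d,P=P)
hsv=cv2.cvtColor(p,cv2.COLOR_RGB2HSV)
m=0.172
Q=(P-[.614,.141,0])@R.from_euler("z",m).as_matrix()
g=(Q[...,2]>.03)&(Q[...,2]<.09)&(Q[...,0]<-.03)&(Q[...,0]>-.12)&(abs(Q[...,1])<.06)
print(g.sum(),np.percentile(Q[g],[2,50,98],axis=0))
print("rect",rect(P[(Q[...,2]>.068)&g]))
f=(hsv[...,0]>50)&(hsv[...,0]<90)&(hsv[...,1]>90)&(Q[...,2]>.01)&(Q[...,2]<.025)
print(f.sum(),np.percentile(Q[f],[1,50,99],axis=0))
```

```text
[0.54042339 0.12674813 0.15887991] [-3.14102409e+00 -6.84134515e-04  1.73725812e+00] [ 1.27817192e-01  1.15758221e-01  1.44780100e+00  6.61677274e-04
  1.57862801e+00 -3.86398133e-02]
{'intrinsics': array([[377.34416221,   0.        , 320.61982905],
       [  0.        , 377.34416221, 236.62647753],
       [  0.        ,   0.        ,   1.        ]]), 'k1': -0.045519203430760886, 'origin': array([0.52921584, 0.19406858, 0.32922713]), 'orientation': array([ 2.90690455e+00, -1.05500587e-04,  1.65592864e-01])}
2151 [[-0.08414278 -0.01667219  0.03948343]
 [-0.07452923  0.00983296  0.07369454]
 [-0.06473619  0.03120633  0.07524956]]
rect (0.5394108276367188, 0.13426884460449218, 20.010746002197266, 50.43235778808594, 9.920352935791016)
26509 [[-0.11097831 -0.04972499  0.01568327]
 [-0.00457172  0.01961525  0.01804559]
 [ 0.1078304   0.06403487  0.01978374]]
```

View pics/w1.png

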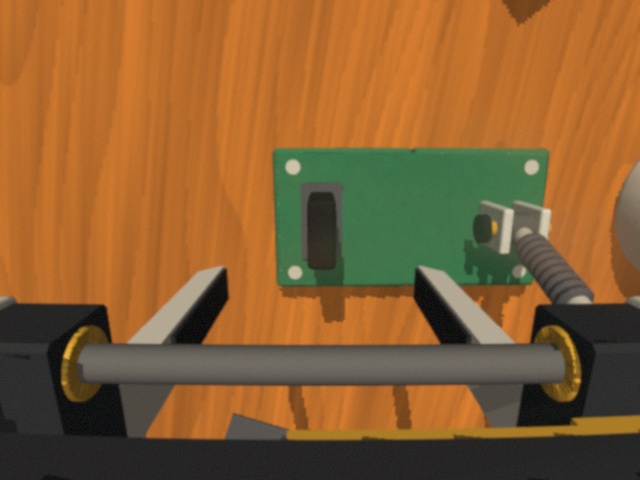

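Request:
{"op": "step_arm", "data": {"steps": [{"jaw":1.0,"tx":0.008,"ty":0.0,"tz":0.03,"ax":0.0,"ay":0.0,"az":-0.007},{"jaw":1.0,"tx":0.008,"ty":0.0,"tz":0.07,"ax":0.0,"ay":0.0,"az":-0.007},{"jaw":1.0,"tx":0.008,"ty":0.0,"tz":0.11,"ax":0.0,"ay":0.0,"az":-0.007},{"jaw":1.0,"tx":0.008,"ty":0.0,"tz":0.12,"ax":0.0,"ay":0.0,"az":-0.007},{"jaw":0.6,"tx":0.008,"ty":0.0,"tz":0.12,"ax":0.0,"ay":0.0,"az":-0.007},{"jaw":0.4,"tx":0.008,"ty":0.0,"tz":0.12,"ax":0.0,"ay":0.0,"az":-0.007},{"jaw":0.1,"tx":0.008,"ty":0.0,"tz":0.12,"ax":0.0,"ay":0.0,"az":-0.007},{"jaw":0.0,"tx":0.008,"ty":0.0,"tz":0.12,"ax":0.0,"ay":0.0,"az":-0.007}]}}

```text
time: 3.35
tool_pos: [0.5398, 0.1367, 0.0419]
ee_rot: [3.137, -0.001, 1.747]
wrist_force: [-0.1, -0.5, -0.4]
width: 0.0655
```

Request:
{"op": "step_arm", "data": {"steps": [{"jaw":0.0,"tx":0.0,"ty":0.0,"tz":0.0,"ax":0.0,"ay":0.0,"az":0.0},{"jaw":0.0,"tx":0.0,"ty":0.0,"tz":0.0,"ax":0.0,"ay":0.0,"az":0.0},{"jaw":0.0,"tx":0.0,"ty":0.0,"tz":0.0,"ax":0.0,"ay":0.0,"az":0.0},{"jaw":0.0,"tx":0.0,"ty":0.0,"tz":0.0,"ax":0.0,"ay":0.0,"az":0.0}]}}

```text
time: 3.75
tool_pos: [0.5398, 0.1366, 0.0419]
ee_rot: [3.137, -0.001, 1.746]
wrist_force: [-0.9, -0.6, -0.2]
width: 0.0338
```

Run:
```python
from h import *
o=get_obs();print(o["time"],o["tool_pos"],o["ee_rot"],o["joint_positions"],o["width"],o["wrist_force"],o["wrist_torque"])
c=camera_model("wrist");p,d=snapshot("wrist")
t,dt=snapshot("top")
cv2.imwrite("pics/w2.png",np.hstack([p[::2,::2],t[120:360,200:520]])[:,:,::-1]);np.savez("w2.npz",p=p,d=d,P=cloud("wrist",d,c))
```

```text
3.75 [0.53983457 0.13657087 0.04188674] [ 3.13734221e+00 -1.28276087e-03  1.74635011e+00] [ 1.45093899e-01  1.95491381e-01  1.59785095e+00  1.44868696e-03
  1.34404114e+00 -3.07798758e-02] 0.033810776403260225 [-0.87231604 -0.57793118 -0.18443547] [-0.04094914  0.02691032  0.01132527]
```

View pics/w2.png

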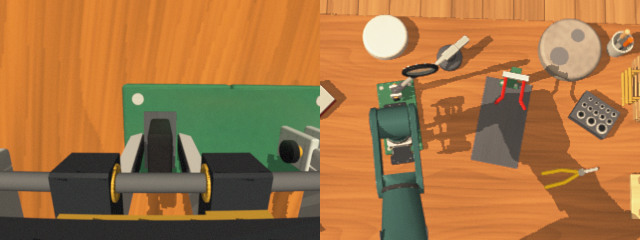

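The wrist view has the grip between the fingers, which are still closing, and the knuckle at the right edge (295,155). The top crop shows the lens ring clear of the arm at (420,70). I'll finish closing the fingers and then test a lean estimator.

Request:
{"op": "step_arm", "data": {"steps": [{"jaw":0.0,"tx":0.0,"ty":0.0,"tz":0.0,"ax":0.0,"ay":0.0,"az":0.0},{"jaw":0.0,"tx":0.0,"ty":0.0,"tz":0.0,"ax":0.0,"ay":0.0,"az":0.0},{"jaw":0.0,"tx":0.0,"ty":0.0,"tz":0.0,"ax":0.0,"ay":0.0,"az":0.0},{"jaw":0.0,"tx":0.0,"ty":0.0,"tz":0.0,"ax":0.0,"ay":0.0,"az":0.0}]}}

```text
time: 4.25
tool_pos: [0.5392, 0.1365, 0.0416]
ee_rot: [3.139, -0.001, 1.746]
wrist_force: [-1.8, 0.1, 1.4]
width: 0.0199
```

```bash
cat > lean.py <<'E'
from h import *
from scipy.optimize import least_squares
GRIP_OFF=(0.0025,0.053-.0) # placeholder
def frame(o):
    "magnifier pose (origin,R) from the tool pose: tool y=mag x, tool x=mag y, tool z=-mag z; grip held 11 mm behind TCP"
    T=R.from_euler("xyz",o["ee_rot"]).as_matrix();M=np.c_[T[:,1],T[:,0],-T[:,2]]
    return o["tool_pos"]-M@np.array([-.075,.0025,.042]),M
def lean(n,c,d,o,debug=0):
    "joint angle q from ring points of camera n"
    p0,M=frame(o);Q=(cloud(n,d,c)-p0)@M
    Q=Q[(abs(Q[...,0]-.075)<.022)&(Q[...,2]>.19)&(Q[...,2]<.40)&(abs(Q[...,1])<.22)]
    y,z=Q[:,1],Q[:,2]-.05
    f=lambda a:np.hypot(y+.24*np.sin(a[0]),z-.24*np.cos(a[0]))-.0495
    best=min((least_squares(f,[a],loss="soft_l1",f_scale=.004) for a in(-.3,0,.3)),key=lambda s:s.cost)
    if debug: print(n,len(y),Q.mean(0).round(4),"res",np.abs(best.fun).mean().round(4))
    return best.x[0]
E
python3 - <<'E'
from lean import *
o=get_obs();print(o["time"],o["tool_pos"],o["ee_rot"],o["width"],o["wrist_force"],o["wrist_torque"])
for n in("top","scene","top","scene"):
    p,d=snapshot(n);print(lean(n,camera_model(n),d,o,1))
print(frame(o)[0])
for s in silhouettes("top","lens")[:1]:print(s["rect"])
E
```

```text
4.25 [0.53923966 0.13651094 0.04158243] [ 3.13895137e+00 -1.31214194e-03  1.74635196e+00] 0.01985398885646328 [-1.81287525  0.08975398  1.39686511] [-0.21183919  0.85293353 -0.10478359]
top 407 [ 0.0706 -0.0827  0.2833] res 0.0118
0.3412570667238516
scene 345 [ 0.0796 -0.0957  0.2861] res 0.0053
0.36564581467961216
top 404 [ 0.0705 -0.0829  0.2839] res 0.0115
0.3411607511255709
scene 347 [ 0.0796 -0.0955  0.2862] res 0.0053
0.3644055951513441
[ 6.13622910e-01  1.47221847e-01 -2.22570085e-04]
[273.3, 185.5, 317.3, 213.8]
```

Request:
{"op": "step_arm", "data": {"steps": [{"jaw":0.0,"tx":0.0,"ty":0.0,"tz":-0.005,"ax":0.0,"ay":0.0,"az":0.0},{"jaw":0.0,"tx":0.0,"ty":0.0,"tz":-0.015,"ax":0.0,"ay":0.0,"az":0.0},{"jaw":0.0,"tx":0.0,"ty":-0.005,"tz":-0.03,"ax":0.0,"ay":0.0,"az":0.0},{"jaw":0.0,"tx":0.0,"ty":-0.02,"tz":-0.05,"ax":0.0,"ay":0.0,"az":0.0},{"jaw":0.0,"tx":0.0,"ty":-0.045,"tz":-0.07,"ax":0.0,"ay":0.0,"az":0.0},{"jaw":0.0,"tx":0.0,"ty":-0.075,"tz":-0.09,"ax":0.0,"ay":0.0,"az":0.0},{"jaw":0.0,"tx":0.0,"ty":-0.1,"tz":-0.1,"ax":0.0,"ay":0.0,"az":0.0},{"jaw":0.0,"tx":0.0,"ty":-0.12,"tz":-0.1,"ax":0.0,"ay":0.0,"az":0.0}]}}

```text
time: 5.3
tool_pos: [0.4207, 0.1154, 0.1445]
ee_rot: [3.133, -0.001, 1.747]
wrist_force: [0.2, -1.0, -5.4]
width: 0.02
```

Run:
```python
from lean import *
for n in("top","scene"):
    p,d=snapshot(n);o=get_obs();print(o["time"],lean(n,camera_model(n),d,o,1))
    cv2.imwrite(f"pics/{n}3.png",p[:,:,::-1])
    P=cloud(n,d);p0,M=frame(o);Q=(P-p0)@M;hsv=cv2.cvtColor(p,cv2.COLOR_RGB2HSV)
    g=(hsv[...,0]>50)&(hsv[...,0]<90)&(hsv[...,1]>90)&(abs(Q[...,2]-.018)<.02)&(abs(Q[...,1])<.08)&(abs(Q[...,0])<.13)
    q=Q[g];A=np.c_[q[:,:2],np.ones(len(q))];print("foot top plane",len(q),np.linalg.lstsq(A,q[:,2],rcond=None)[0],q.min(0),q.max(0))
o=get_obs();print(o["tool_pos"],o["ee_rot"],o["wrist_force"],o["wrist_torque"],frame(o)[0])
```

```text
top 411 [ 0.0731 -0.0797  0.2884] res 0.0109
5.35 0.3263748294269622
foot top plane 656 [ 0.01279917 -0.00577486  0.020838  ] [-0.1111839  -0.05863657  0.00815507] [0.11265007 0.05529533 0.0354958 ]
scene 517 [ 0.0792 -0.0899  0.2808] res 0.0091
5.4 0.3615212150805893
foot top plane 1625 [-0.00552938  0.01126965  0.01801614] [-0.1086006  -0.06485577  0.00761224] [0.11344679 0.05380132 0.02592811]
[0.41865656 0.11530695 0.1426161 ] [ 3.13791120e+00 -1.65732020e-03  1.74684042e+00] [-0.54266335 -0.1946078  -6.44013269] [ 0.15524831  0.58461785 -0.0521594 ] [0.49307484 0.12607587 0.10088841]
```

Request:
{"op": "step_arm", "data": {"steps": [{"jaw":0.0,"tx":-0.004,"ty":-0.001,"tz":0.0,"ax":0.0,"ay":0.0,"az":0.005},{"jaw":0.0,"tx":-0.013,"ty":-0.002,"tz":0.0,"ax":0.0,"ay":0.0,"az":0.018},{"jaw":0.0,"tx":-0.027,"ty":-0.005,"tz":0.0,"ax":0.0,"ay":0.0,"az":0.037},{"jaw":0.0,"tx":-0.045,"ty":-0.008,"tz":0.0,"ax":0.0,"ay":0.0,"az":0.061},{"jaw":0.0,"tx":-0.065,"ty":-0.012,"tz":0.0,"ax":0.0,"ay":0.0,"az":0.088},{"jaw":0.0,"tx":-0.086,"ty":-0.016,"tz":0.0,"ax":0.0,"ay":0.0,"az":0.116},{"jaw":0.0,"tx":-0.107,"ty":-0.019,"tz":0.0,"ax":0.0,"ay":0.0,"az":0.145},{"jaw":0.0,"tx":-0.128,"ty":-0.023,"tz":0.0,"ax":0.0,"ay":0.0,"az":0.173}]}}

```text
time: 6.2
tool_pos: [0.4188, -0.0165, 0.1422]
ee_rot: [3.138, -0.002, 1.572]
wrist_force: [0.8, 0.1, -6.7]
width: 0.0199
```

Request:
{"op": "step_arm", "data": {"steps": [{"jaw":0.0,"tx":-0.021,"ty":0.0,"tz":0.0,"ax":0.0,"ay":0.0,"az":0.028},{"jaw":0.0,"tx":-0.042,"ty":0.0,"tz":0.005,"ax":0.0,"ay":0.0,"az":0.056},{"jaw":0.0,"tx":-0.062,"ty":0.0,"tz":0.01,"ax":0.0,"ay":0.0,"az":0.083},{"jaw":0.0,"tx":-0.081,"ty":0.0,"tz":0.02,"ax":0.0,"ay":0.0,"az":0.109},{"jaw":0.0,"tx":-0.098,"ty":0.0,"tz":0.03,"ax":0.0,"ay":0.0,"az":0.131},{"jaw":0.0,"tx":-0.112,"ty":0.0,"tz":0.035,"ax":0.0,"ay":0.0,"az":0.15},{"jaw":0.0,"tx":-0.122,"ty":0.0,"tz":0.04,"ax":0.0,"ay":0.0,"az":0.164},{"jaw":0.0,"tx":-0.129,"ty":0.0,"tz":0.04,"ax":0.0,"ay":0.0,"az":0.173}]}}

```text
time: 7.0
tool_pos: [0.4186, -0.1462, 0.1012]
ee_rot: [3.141, -0.003, 1.397]
wrist_force: [0.8, -0.7, -6.3]
width: 0.02
```

Run:
```python
from lean import *
Y=-.172
for n in("top","scene"):
    p,d=snapshot(n);o=get_obs();print(o["time"],lean(n,camera_model(n),d,o,1))
    cv2.imwrite(f"pics/{n}4.png",p[:,:,::-1])
    P=cloud(n,d);hsv=cv2.cvtColor(p,cv2.COLOR_RGB2HSV)
    D=(P-[.590,-.178,0])@R.from_euler("z",Y).as_matrix()
    red=((hsv[...,0]<6)|(hsv[...,0]>174))&(hsv[...,1]>150)&(abs(D[...,2]-.194)<.03)&(abs(D[...,1])<.07)&(abs(D[...,0]-.075)<.06)
    q=D[red];L=q[(q[:,1]>0)&(q[:,0]>.06)];Rr=q[(q[:,1]<0)&(q[:,0]>.06)]
    print("fork",len(q),q.min(0),q.max(0));print("prong lines (slope,y at x=75)",[np.polyfit(s[:,0]-.075,s[:,1],1).round(4) for s in(L,Rr)],np.median(L[:,1]),np.median(Rr[:,1]))
    np.savez(f"{n}4.npz",P=P,p=p)
o=get_obs();print(o["tool_pos"],o["ee_rot"],o["wrist_force"],o["wrist_torque"],frame(o)[0])
a=cv2.imread("pics/top4.png")[120:360,230:550];b=cv2.imread("pics/scene4.png")[150:390,180:500]
cv2.imwrite("pics/v4.png",np.hstack([a,b]))
```

```text
top 412 [ 0.0708 -0.0807  0.2836] res 0.01
7.05 0.3453639834302846
fork 197 [ 0.02793706 -0.0450723   0.18739769] [0.11201285 0.04627904 0.20979967]
prong lines (slope,y at x=75) [array([-0.0093,  0.0279]), array([ 0.0093, -0.0259])] 0.02778100994962712 -0.02579068535065954
scene 1114 [ 0.0799 -0.0876  0.2765] res 0.0133
7.1 0.36834755432876054
fork 168 [ 0.03637827 -0.04461099  0.19091353] [0.11432691 0.04259405 0.20229431]
prong lines (slope,y at x=75) [array([-0.0042,  0.0277]), array([ 0.0248, -0.0265])] 0.027300168354576413 -0.026370643480408393
[ 0.41925773 -0.14626303  0.10223296] [ 3.13861001e+00 -1.91715973e-03  1.39735193e+00] [-0.28583473  0.84467869 -6.23248727] [0.26853245 0.66088209 0.06276478] [ 0.49283789 -0.1616114   0.06045213]
```

View pics/v4.png

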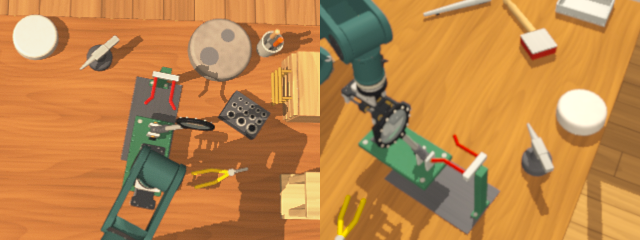

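The left crop shows the plate and fork (165,85) straight ahead of the neck, and the right crop shows the lens flopped at (390,120), clear of everything. The fork's centre agrees to within 1 mm in both cameras. I'll now write a small estimator and predictive controller for the tilt.

```bash
cat > ctl.py <<'E'
"ctl.py sent.. : rows of ay sent in the last call; looks, updates the neck's state, plans the next rows"
import sys,json,os
from lean import *
from scipy.optimize import minimize
I,K,C,ML=.015,.52,.03,.62
def sim(s,phis,dt=.1,n=10):
    "s=[q,qd,d]; phis: foot tilt at start and at each row's end; returns states at row ends"
    q,w,d=s;out=[]
    for a,b in zip(phis[:-1],phis[1:]):
        h=dt/n
        for i in range(n):
            f=a+(b-a)*(i+1)/n
            w+=h*(ML*np.sin(q+f)-K*q-C*w+d)/I   # foot's own angular acceleration left out; see th rate below
            if i==0: w-=(b-a)/dt-sim.v; sim.v=(b-a)/dt
            q+=h*w
            if abs(q)>.352: q=np.sign(q)*.352;w=0
        out.append((q,w,d))
    return np.array(out)
sim.v=0.
def pred(s,phis,dt): sim.v=0.;o=sim(s,phis,dt)[-1].copy();o[1]+=sim.v;return o   # arm stops at the end
def ekf(s,P,phis,dt):
    F=np.array([(pred(s+e,phis,dt)-pred(s-e,phis,dt))/2e-4 for e in np.eye(3)*1e-4]).T
    T=dt*(len(phis)-1)
    return pred(s,phis,dt),F@P@F.T+np.diag([1e-5,2e-3,1e-6])*T
def upd(s,P,z,r=.006):
    k=P[:,0]/(P[0,0]+r*r);return s+k*(z-s[0]),P-np.outer(k,P[0])
def tilt(o): return np.arcsin(frame(o)[1][2,1])
OFF={"top":.009,"scene":-.014}
if __name__=="__main__":
    J=json.load(open("st.json")) if os.path.exists("st.json") else dict(s=[.352,0,0],P=np.diag([1e-5,1e-4,1e-4]).tolist(),phi=None)
    s,P=np.array(J["s"]),np.array(J["P"]);rows=[float(a) for a in sys.argv[1:]]
    if rows: s,P=ekf(s,P,J["phi"]+np.r_[0,rows],.1)
    sp=s.copy();zs=[]
    for n in("top","scene"):
        c=camera_model(n);o=get_obs();f=tilt(o);p,d=snapshot(n);z=lean(n,c,d,o)+OFF[n];zs.append(z)
        s,P=upd(s,P,z);s,P=ekf(s,P,np.array([f,f]),.05)
    o=get_obs();f=tilt(o);N=8;H=14
    def cost(u):
        ph=f+np.r_[0,u,np.full(H-N,u[-1])];sim.v=0.;S=sim(s,ph)
        th=S[:,0]+ph[1:];w=S[:,1]+np.diff(ph)/.1
        du=np.diff(np.r_[0,u])
        return 10*(th**2).sum()+.5*(w**2).sum()+40*(th[-1]**2)+4*w[-1]**2+2*(du**2).sum()+1*((f+u)**2).sum()+1e3*(np.maximum(abs(du)-.06,0)**2).sum()+1e3*(np.maximum(abs(S[:,1])-1.5,0)**2).sum()
    b=min((minimize(cost,np.full(N,a),method="Powell",options=dict(maxiter=30)) for a in(0.,-.1 if s[0]+f>0 else .1)),key=lambda r:r.fun)
    u=b.x;ph=f+np.r_[0,u];sim.v=0;S=sim(s,ph)
    print("t",round(o["time"],2),"phi",f.round(3),"pred q",sp.round(3),"meas",np.round(zs,3),"est",s.round(3),"theta",(s[0]+f).round(3))
    print("rows ay",u.round(3).tolist());print("theta",(S[:,0]+ph[1:]).round(3))
    p0,M=frame(o);print("mag",p0.round(4),"pitch",np.arcsin(M[2,0]).round(4),"yaw",np.arctan2(M[1,0],M[0,0]).round(4),"F",o["wrist_force"].round(1))
    json.dump(dict(s=s.tolist(),P=P.tolist(),phi=float(f)),open("st.json","w"))
E
time python3 ctl.py
```

```text
t 7.2 phi 0.002 pred q [0.352 0.    0.   ] meas [0.354 0.342] est [0.352 0.    0.   ] theta 0.354
rows ay [-0.071, -0.105, -0.044, 0.016, 0.006, 0.002, 0.001, -0.001]
theta [0.284 0.209 0.135 0.083 0.054 0.034 0.022 0.013]
mag [ 0.493  -0.1605  0.0608] pitch 0.0036 yaw -0.1719 F [ 0.6 -0.7 -5.6]
real	0m2.335s
user	0m2.485s
sys	0m0.114s
```

Request:
{"op": "step_arm", "data": {"steps": [{"jaw":0.0,"tx":0.0,"ty":0.0,"tz":0.0,"ax":0.0,"ay":-0.07,"az":0.0},{"jaw":0.0,"tx":0.0,"ty":0.0,"tz":0.0,"ax":0.0,"ay":-0.105,"az":0.0},{"jaw":0.0,"tx":0.0,"ty":0.0,"tz":0.0,"ax":0.0,"ay":-0.045,"az":0.0},{"jaw":0.0,"tx":0.0,"ty":0.0,"tz":0.0,"ax":0.0,"ay":0.015,"az":0.0}]}}

```text
time: 7.6
tool_pos: [0.4201, -0.1436, 0.1033]
ee_rot: [3.136, -0.019, 1.403]
wrist_force: [-1.0, 0.6, -6.2]
width: 0.0195
```

```bash
python3 ctl.py -.07 -.105 -.045 .015
```

```text
t 7.7 phi 0.017 pred q [ 0.067 -0.386  0.   ] meas [0.098 0.072] est [ 0.073 -0.063  0.007] theta 0.089
rows ay [-0.061, -0.079, -0.046, -0.03, -0.029, -0.025, -0.03, -0.029]
theta [0.082 0.065 0.043 0.027 0.017 0.011 0.007 0.005]
mag [ 0.4935 -0.1605  0.0615] pitch 0.0048 yaw -0.1725 F [ 0.1  0.4 -6.8]
```

Request:
{"op": "step_arm", "data": {"steps": [{"jaw":0.0,"tx":0.0,"ty":0.0,"tz":0.0,"ax":0.0,"ay":-0.061,"az":0.0},{"jaw":0.0,"tx":0.0,"ty":0.0,"tz":0.0,"ax":0.0,"ay":-0.079,"az":0.0},{"jaw":0.0,"tx":0.0,"ty":0.0,"tz":0.0,"ax":0.0,"ay":-0.046,"az":0.0},{"jaw":0.0,"tx":0.0,"ty":0.0,"tz":0.0,"ax":0.0,"ay":-0.03,"az":0.0}]}}

```text
time: 8.1
tool_pos: [0.4199, -0.1452, 0.1034]
ee_rot: [3.136, 0.013, 1.4]
wrist_force: [-0.2, 0.4, -7.1]
width: 0.0201
```

```bash
python3 ctl.py -.061 -.079 -.046 -.03
```

```text
t 8.2 phi -0.014 pred q [ 0.04  -0.13   0.007] meas [0.139 0.138] est [0.148 0.191 0.011] theta 0.134
rows ay [-0.063, -0.123, -0.083, -0.023, -0.011, 0.001, -0.005, -0.007]
theta [0.147 0.135 0.099 0.064 0.041 0.025 0.017 0.011]
mag [ 0.4933 -0.1619  0.0617] pitch 0.005 yaw -0.1727 F [ 0.6 -0.5 -6.4]
```

```bash
cat > fit.py <<'E'
import ctl,json,sys
from ctl import *
# segments: (phi start, rows sent); then two camera calls at 0 and .05 s
def run(segs,s0,ML,d,tau,Kk=.52):
    "fine simulation with a first-order arm lag; returns q at each picture, final state"
    q,w=s0;h=.005;f=segs[0][0];fl=f;fv=0;out=[]
    for p,rows in segs:
        tg=[(p if i==0 else p+rows[i-1],p+r) for i,r in enumerate(rows)]+[(p+rows[-1],)*2]
        for k,(a,b) in enumerate(tg):
            if k==len(rows): out.append(q)
            for i in range(20):
                if k==len(rows) and i==10: out.append(q)
                f=a+(b-a)*(i+1)/20;nf=fl+(f-fl)*min(1,h/tau);nv=(nf-fl)/h
                w+=h*(ML*np.sin(q+fl)-Kk*q-.03*w+d)/.015-(nv-fv);fv=nv;fl=nf;q+=h*w
                if abs(q)>.352:q=np.sign(q)*.352;w=0
    return np.array(out),(q,w)
E
python3 - <<'E'
from fit import *
segs=[(.002,[-.07,-.105,-.045,.015]),(.017,[-.061,-.079,-.046,-.03])];z=np.array([.098,.072,.139,.138])
for ML in(.58,.6,.62,.64,.66):
  for tau in(.01,.05):
    r=least_squares(lambda x:np.r_[(run(segs,(.352,0),ML,x[0],tau)[0]-z)/.008,x[0]/.02],[0.])
    o,e=run(segs,(.352,0),ML,r.x[0],tau);print(ML,tau,r.x.round(4),r.cost.round(1),o.round(3),np.round(e,3))
E
```

```text
0.58 0.01 [0.0185] 3.1 [0.1   0.089 0.132 0.14 ] [0.151 0.237]
0.58 0.05 [0.0139] 44.9 [0.153 0.122 0.131 0.128] [0.13 0.08]
0.6 0.01 [0.0153] 4.0 [0.102 0.092 0.132 0.139] [0.149 0.22 ]
0.6 0.05 [0.0102] 50.7 [0.156 0.126 0.131 0.127] [0.128 0.054]
0.62 0.01 [0.012] 5.1 [0.105 0.095 0.132 0.139] [0.148 0.202]
0.62 0.05 [0.0064] 56.7 [0.159 0.13  0.132 0.127] [0.127 0.028]
0.64 0.01 [0.0087] 6.5 [0.108 0.098 0.133 0.138] [0.146 0.184]
0.64 0.05 [0.0026] 62.8 [0.162 0.133 0.132 0.126] [0.125 0.003]
0.66 0.01 [0.0052] 8.2 [0.111 0.101 0.133 0.137] [0.145 0.166]
0.66 0.05 [-0.0014] 69.0 [0.165 0.136 0.133 0.126] [ 0.123 -0.024]
```

Request:
{"op": "step_arm", "data": {"steps": [{"jaw":0.0,"tx":0.0,"ty":0.0,"tz":0.0,"ax":0.0,"ay":-0.07,"az":0.0},{"jaw":0.0,"tx":0.0,"ty":0.0,"tz":0.0,"ax":0.0,"ay":-0.13,"az":0.0},{"jaw":0.0,"tx":0.0,"ty":0.0,"tz":0.0,"ax":0.0,"ay":-0.09,"az":0.0},{"jaw":0.0,"tx":0.0,"ty":0.0,"tz":0.0,"ax":0.0,"ay":-0.03,"az":0.0}]}}

```text
time: 8.6
tool_pos: [0.42, -0.1443, 0.1032]
ee_rot: [3.137, 0.041, 1.401]
wrist_force: [-0.1, -0.0, -7.2]
width: 0.0198
```

```bash
python3 - <<'E'
import json
J=json.load(open("st.json"));J["s"][2]=.013;J["P"][2][2]=max(J["P"][2][2],4e-5);json.dump(J,open("st.json","w"));print(J)
E
sed -i 's/2e-3,1e-6/5e-3,1e-5/' ctl.py; python3 ctl.py -.07 -.13 -.09 -.03
```

```text
{'s': [0.1477041738839562, 0.19100329669009905, 0.013], 'P': [[2.9768905371398888e-05, 0.00011273958128587827, 1.5988915838067452e-06], [0.00011273958128587826, 0.0009675918546681988, 1.3507229860476662e-05], [1.5988915838067475e-06, 1.350722986047667e-05, 4e-05]], 'phi': -0.013522813366104947}
t 8.7 phi -0.044 pred q [ 0.1   -0.327  0.013] meas [0.191 0.171] est [0.181 0.064 0.024] theta 0.137
rows ay [-0.061, -0.11, -0.05, 0.001, 0.0, -0.005, 0.002, -0.003]
theta [0.138 0.116 0.078 0.049 0.032 0.021 0.013 0.009]
mag [ 0.4931 -0.1641  0.0621] pitch 0.0054 yaw -0.1745 F [ 0.  -0.7 -6.3]
```

Request:
{"op": "step_arm", "data": {"steps": [{"jaw":0.0,"tx":0.0,"ty":0.0,"tz":0.0,"ax":0.0,"ay":-0.075,"az":0.0},{"jaw":0.0,"tx":0.0,"ty":0.0,"tz":0.0,"ax":0.0,"ay":-0.13,"az":0.0},{"jaw":0.0,"tx":0.0,"ty":0.0,"tz":0.0,"ax":0.0,"ay":-0.075,"az":0.0},{"jaw":0.0,"tx":0.0,"ty":0.0,"tz":0.0,"ax":0.0,"ay":-0.02,"az":0.0}]}}

```text
time: 9.1
tool_pos: [0.42, -0.1455, 0.1034]
ee_rot: [3.136, 0.063, 1.398]
wrist_force: [-0.4, 1.0, -6.6]
width: 0.0199
```

```bash
sed -i 's/;zs.append(z)$/;zs.append(z);np.savez(f"{n}_last.npz",p=p,d=d,pos=o["tool_pos"],rot=o["ee_rot"])/' ctl.py
python3 ctl.py -.075 -.13 -.075 -.02
cat > foot.py <<'E'
from lean import *
for n in("top","scene"):
    L=np.load(f"{n}_last.npz");o=dict(tool_pos=L["pos"],ee_rot=L["rot"]);p0,M=frame(o)
    P=cloud(n,L["d"]);Q=(P-p0)@M;hsv=cv2.cvtColor(L["p"],cv2.COLOR_RGB2HSV)
    g=(hsv[...,0]>50)&(hsv[...,0]<90)&(hsv[...,1]>90)&(abs(Q[...,2]-.018)<.012)&(abs(Q[...,1])<.065)&(abs(Q[...,0]-.02)<.09)
    g=cv2.erode(g.astype(np.uint8),np.ones((3,3)))>0
    q=Q[g];A=np.c_[q[:,:2],np.ones(len(q))];x=np.linalg.lstsq(A,q[:,2],rcond=None)[0]
    print(n,len(q),"slope x,y,z0",x.round(4),"y range",np.percentile(q[:,1],[1,99]).round(4))
E
python3 foot.py
```

```text
t 9.2 phi -0.065 pred q [ 0.067 -0.451  0.024] meas [ 0.038 -0.01 ] est [-0.031 -0.599  0.021] theta -0.097
rows ay [0.068, 0.13, 0.17, 0.11, 0.05, 0.026, 0.014, 0.024]
theta [-0.148 -0.171 -0.156 -0.114 -0.073 -0.044 -0.027 -0.017]
mag [ 0.4929 -0.166   0.0625] pitch 0.0061 yaw -0.1766 F [-0.7 -0.5 -6.9]
top 248 slope x,y,z0 [0.0202 0.0433 0.0179] y range [-0.0529  0.053 ]
scene 1376 slope x,y,z0 [-0.0015  0.0272  0.018 ] y range [-0.0558  0.0494]
```

Request:
{"op": "step_arm", "data": {"steps": [{"jaw":0.0,"tx":0.0,"ty":0.0,"tz":0.0,"ax":0.0,"ay":0.068,"az":0.0},{"jaw":0.0,"tx":0.0,"ty":0.0,"tz":0.0,"ax":0.0,"ay":0.13,"az":0.0},{"jaw":0.0,"tx":0.0,"ty":0.0,"tz":0.0,"ax":0.0,"ay":0.16,"az":0.0}]}}

```text
time: 9.5
tool_pos: [0.4195, -0.1484, 0.1037]
ee_rot: [3.136, -0.093, 1.393]
wrist_force: [0.0, -0.5, -6.6]
width: 0.0197
```

```bash
python3 ctl.py .068 .13 .16;python3 foot.py
```

```text
t 9.6 phi 0.093 pred q [-0.251  0.299  0.021] meas [-0.234 -0.232] est [-0.198  0.592  0.021] theta -0.105
rows ay [-0.068, -0.07, -0.011, 0.004, -0.075, -0.136, -0.207, -0.146]
theta [-0.042  0.023  0.107  0.227  0.37   0.309  0.237  0.173]
mag [ 0.4937 -0.1605  0.0618] pitch 0.0052 yaw -0.1785 F [ 0.3  0.6 -6.4]
top 284 slope x,y,z0 [0.005  0.0565 0.0186] y range [-0.0478  0.0549]
scene 1410 slope x,y,z0 [-0.0014  0.0281  0.0179] y range [-0.0546  0.0505]
```

```bash
cat > fit2.py <<'E'
from lean import *
def run(segs,s0,ML,d,tau,Kk,C,I=.015,fr=0):
    q,w=s0;h=.005;fl=segs[0][0];fv=0;out=[]
    for p,rows in segs:
        tg=[(p if i==0 else p+rows[i-1],p+r) for i,r in enumerate(rows)]+[(p+rows[-1],)*2]
        for k,(a,b) in enumerate(tg):
            if k==len(rows): out.append(q)
            for i in range(20):
                if k==len(rows) and i==10: out.append(q)
                f=a+(b-a)*(i+1)/20;nf=fl+(f-fl)*min(1,h/tau);nv=(nf-fl)/h
                w+=h*(ML*np.sin(q+fl)-Kk*q-C*w+d-fr*np.tanh(w/.02))/I-(nv-fv);fv=nv;fl=nf;q+=h*w
                if abs(q)>.352:q=np.sign(q)*.352;w=0
    return np.array(out),(q,w)
segs=[(.002,[-.07,-.105,-.045,.015]),(.017,[-.061,-.079,-.046,-.03]),(-.0135,[-.07,-.13,-.09,-.03]),(-.044,[-.075,-.13,-.075,-.02]),(-.065,[.068,.13,.16])]
z=np.array([.098,.072,.139,.138,.191,.171,.038,-.01,-.234,-.232])
E
python3 - <<'E'
from fit2 import *
names="ML d tau K C bias fr".split()
def res(x,free,full):
    y=full.copy();y[free]=x
    o,e=run(segs,(.352,0),y[0],y[1],max(y[2],.005),y[3],y[4],fr=max(y[6],0))
    return np.r_[(o+np.tile([0,y[5]],len(segs))-z)/.006,(y-[.62,0,.01,.52,.03,-.008,0])/[.05,.02,.02,.03,.01,.01,.005]]
for free in([0,1,5],[0,1,2,5],[0,1,2,3,4,5],[0,1,2,3,4,5,6]):
    full=np.array([.62,.012,.01,.52,.03,-.008,0]);best=None
    for ml in(.58,.6,.62,.65):
        x0=full[free].copy();x0[0]=ml
        r=least_squares(res,x0,args=(free,full),diff_step=1e-3)
        if best is None or r.cost<best.cost:best=r
    y=full.copy();y[free]=best.x;o,e=run(segs,(.352,0),y[0],y[1],max(y[2],.005),y[3],y[4],fr=max(y[6],0))
    print(round(best.cost,1),dict(zip(names,y.round(4))),o.round(3),np.round(e,3))
E
```

```text
24.5 {'ML': np.float64(0.5586), 'd': np.float64(0.0238), 'tau': np.float64(0.01), 'K': np.float64(0.52), 'C': np.float64(0.03), 'bias': np.float64(-0.022), 'fr': np.float64(0.0)} [ 0.101  0.092  0.161  0.173  0.212  0.203  0.029 -0.005 -0.234 -0.209] [-0.173  0.779]
24.2 {'ML': np.float64(0.5536), 'd': np.float64(0.0245), 'tau': np.float64(0.0137), 'K': np.float64(0.52), 'C': np.float64(0.03), 'bias': np.float64(-0.0205), 'fr': np.float64(0.0)} [ 0.104  0.091  0.16   0.171  0.212  0.2    0.028 -0.007 -0.234 -0.209] [-0.173  0.795]
5.5 {'ML': np.float64(0.5173), 'd': np.float64(0.0219), 'tau': np.float64(0.0077), 'K': np.float64(0.4747), 'C': np.float64(0.0251), 'bias': np.float64(-0.0151), 'fr': np.float64(0.0)} [ 0.096  0.086  0.14   0.151  0.197  0.191  0.035  0.004 -0.237 -0.215] [-0.185  0.678]
5.5 {'ML': np.float64(0.5173), 'd': np.float64(0.0219), 'tau': np.float64(0.0077), 'K': np.float64(0.4747), 'C': np.float64(0.0251), 'bias': np.float64(-0.0151), 'fr': np.float64(0.0)} [ 0.096  0.086  0.14   0.151  0.197  0.191  0.035  0.004 -0.237 -0.215] [-0.185  0.678]
```

```bash
python3 - <<'E'
s=open("ctl.py").read()
s=s.replace("I,K,C,ML=.015,.52,.03,.62","I,K,C,ML=.015,.475,.025,.517").replace('"top":.009,"scene":-.014','"top":.005,"scene":-.004')
a=s.index("    b=min((minimize");b=s.index("    u=b.x")
s=s[:a]+'''    def roll(g,h):
        u=[];x=s.copy();cur=f;sim.v=0.
        for i in range(N):
            want=-x[2]/K-g*(x[0]+cur)-h*(x[1]+sim.v)
            nxt=cur+np.clip(want-cur,-.07,.07);x=sim(x,np.array([cur,nxt]))[-1];cur=nxt;u.append(cur-f)
        return np.array(u)
    c0=sorted((roll(g,h) for g in(.5,1,1.5,2.5) for h in(.1,.2,.3,.45,.6)),key=cost)[:2]
    b=min((minimize(cost,x,method="Powell",options=dict(maxiter=15)) for x in c0),key=lambda r:r.fun)
'''+s[b:]
s=s.replace("1*((f+u)**2).sum()",".3*((f+u+s[2]/K)**2).sum()")
s=s.replace('if __name__=="__main__":','if __name__=="__main__":\n    look="-n" not in sys.argv;sys.argv=[a for a in sys.argv if a!="-n"]',1).replace('for n in("top","scene"):','for n in(("top","scene") if look else ()):')
open("ctl.py","w").write(s)
import json
J=json.load(open("st.json"));J["s"]=[-.185,.68,.022];J["P"]=[[2e-5,5e-5,0],[5e-5,2e-3,0],[0,0,2e-5]];json.dump(J,open("st.json","w"))
E
time python3 ctl.py -n
```

```text
t 9.6 phi 0.093 pred q [-0.185  0.68   0.022] meas [] est [-0.185  0.68   0.022] theta -0.092
rows ay [-0.074, -0.141, -0.205, -0.265, -0.215, -0.155, -0.123, -0.137]
theta [-0.018  0.05   0.095  0.105  0.083  0.055  0.036  0.025]
mag [ 0.4937 -0.1605  0.0618] pitch 0.0052 yaw -0.1785 F [ 0.3  0.6 -6.4]
real	0m1.051s
user	0m1.438s
sys	0m0.085s
```

Short cycle of 3 rows:

Request:
{"op": "step_arm", "data": {"steps": [{"jaw":0.0,"tx":0.0,"ty":0.0,"tz":0.0,"ax":0.0,"ay":-0.074,"az":0.0},{"jaw":0.0,"tx":0.0,"ty":0.0,"tz":0.0,"ax":0.0,"ay":-0.141,"az":0.0},{"jaw":0.0,"tx":0.0,"ty":0.0,"tz":0.0,"ax":0.0,"ay":-0.205,"az":0.0}]}}

```text
time: 9.9
tool_pos: [0.4195, -0.1481, 0.1037]
ee_rot: [3.136, 0.115, 1.391]
wrist_force: [-0.2, -0.2, -6.2]
width: 0.0199
```

```bash
python3 ctl.py -.074 -.141 -.205;python3 foot.py
```

```text
t 10.0 phi -0.112 pred q [0.207 0.317 0.022] meas [0.192 0.208] est [0.211 0.046 0.02 ] theta 0.099
rows ay [-0.028, 0.032, 0.071, 0.083, 0.078, 0.073, 0.07, 0.07]
theta [0.09  0.062 0.038 0.023 0.015 0.01  0.007 0.004]
mag [ 0.4923 -0.1665  0.0621] pitch 0.0047 yaw -0.1751 F [ 0.5 -0.7 -6.3]
top 230 slope x,y,z0 [-0.0036  0.0349  0.0194] y range [-0.0526  0.0524]
scene 1363 slope x,y,z0 [-0.0034  0.0306  0.0181] y range [-0.0564  0.0492]
```

Request:
{"op": "step_arm", "data": {"steps": [{"jaw":0.0,"tx":0.0,"ty":0.0,"tz":0.0,"ax":0.0,"ay":-0.028,"az":0.0},{"jaw":0.0,"tx":0.0,"ty":0.0,"tz":0.0,"ax":0.0,"ay":0.032,"az":0.0},{"jaw":0.0,"tx":0.0,"ty":0.0,"tz":0.0,"ax":0.0,"ay":0.071,"az":0.0}]}}

```text
time: 10.3
tool_pos: [0.4197, -0.146, 0.1032]
ee_rot: [3.137, 0.04, 1.396]
wrist_force: [1.1, 0.1, -6.3]
width: 0.0196
```

```bash
python3 ctl.py -.028 .032 .071
```

```text
t 10.4 phi -0.042 pred q [ 0.079 -0.199  0.02 ] meas [0.043 0.03 ] est [ 0.015 -0.281  0.017] theta -0.026
rows ay [0.061, 0.066, 0.025, 0.006, 0.002, 0.003, 0.003, 0.006]
theta [-0.045 -0.042 -0.029 -0.018 -0.011 -0.007 -0.004 -0.003]
mag [ 0.4927 -0.1648  0.0618] pitch 0.0048 yaw -0.1773 F [-0.2 -0.6 -6.8]
```

Request:
{"op": "step_arm", "data": {"steps": [{"jaw":0.0,"tx":0.0,"ty":0.0,"tz":0.0,"ax":0.0,"ay":0.061,"az":0.0},{"jaw":0.0,"tx":0.0,"ty":0.0,"tz":0.0,"ax":0.0,"ay":0.066,"az":0.0},{"jaw":0.0,"tx":0.0,"ty":0.0,"tz":0.0,"ax":0.0,"ay":0.025,"az":0.0}]}}

```text
time: 10.7
tool_pos: [0.4191, -0.1488, 0.1032]
ee_rot: [3.137, 0.019, 1.39]
wrist_force: [0.9, -0.5, -6.8]
width: 0.0199
```

```bash
python3 ctl.py .061 .066 .025
```

```text
t 10.8 phi -0.018 pred q [-0.012  0.129  0.017] meas [0.022 0.043] est [0.052 0.291 0.02 ] theta 0.035
rows ay [-0.061, -0.106, -0.055, -0.026, -0.02, -0.02, -0.022, -0.025]
theta [0.058 0.058 0.042 0.026 0.016 0.01  0.007 0.004]
mag [ 0.4928 -0.1632  0.0616] pitch 0.0044 yaw -0.1767 F [-0.   0.6 -7.2]
```

Request:
{"op": "step_arm", "data": {"steps": [{"jaw":0.0,"tx":0.0,"ty":0.0,"tz":0.0,"ax":0.0,"ay":-0.061,"az":0.0},{"jaw":0.0,"tx":0.0,"ty":0.0,"tz":0.0,"ax":0.0,"ay":-0.106,"az":0.0},{"jaw":0.0,"tx":0.0,"ty":0.0,"tz":0.0,"ax":0.0,"ay":-0.055,"az":0.0},{"jaw":0.0,"tx":0.0,"ty":0.0,"tz":0.0,"ax":0.0,"ay":-0.026,"az":0.0}]}}

```text
time: 11.2
tool_pos: [0.4195, -0.1461, 0.1032]
ee_rot: [3.137, 0.042, 1.395]
wrist_force: [0.9, 0.4, -6.7]
width: 0.0199
```

```bash
python3 ctl.py -.061 -.106 -.055 -.026
```

```text
t 11.3 phi -0.044 pred q [ 0.07  -0.126  0.02 ] meas [0.065 0.056] est [ 0.051 -0.121  0.02 ] theta 0.007
rows ay [0.023, 0.013, 0.005, 0.002, 0.002, 0.002, 0.002, 0.002]
theta [-0.001 -0.002 -0.001 -0.001 -0.    -0.    -0.    -0.   ]
mag [ 0.4926 -0.1651  0.0618] pitch 0.0047 yaw -0.1783 F [-0.2 -0.6 -6.1]
```

Request:
{"op": "step_arm", "data": {"steps": [{"jaw":0.0,"tx":0.001,"ty":0.003,"tz":0.0,"ax":0.0,"ay":0.023,"az":0.0},{"jaw":0.0,"tx":0.001,"ty":0.008,"tz":0.0,"ax":0.0,"ay":0.013,"az":0.0},{"jaw":0.0,"tx":0.002,"ty":0.014,"tz":0.0,"ax":0.0,"ay":0.005,"az":0.0},{"jaw":0.0,"tx":0.002,"ty":0.02,"tz":0.0,"ax":0.0,"ay":0.002,"az":0.0},{"jaw":0.0,"tx":0.002,"ty":0.023,"tz":0.0,"ax":0.0,"ay":0.002,"az":0.0}]}}

```text
time: 11.8
tool_pos: [0.4432, -0.1494, 0.1033]
ee_rot: [3.137, 0.042, 1.393]
wrist_force: [0.5, 0.7, -6.4]
width: 0.0196
```

```bash
python3 ctl.py .023 .013 .005 .002 .002
```

```text
t 11.9 phi -0.042 pred q [0.042 0.003 0.02 ] meas [0.066 0.069] est [0.072 0.065 0.021] theta 0.03
rows ay [-0.042, -0.02, -0.003, 0.001, 0.001, -0.0, -0.002, -0.003]
theta [0.031 0.022 0.014 0.008 0.005 0.003 0.002 0.002]
mag [ 0.5161 -0.167   0.0617] pitch 0.0046 yaw -0.1777 F [ 0.  -1.5 -6.2]
```

Request:
{"op": "step_arm", "data": {"steps": [{"jaw":0.0,"tx":0.0,"ty":0.003,"tz":0.002,"ax":0.0,"ay":-0.042,"az":0.0},{"jaw":0.0,"tx":0.001,"ty":0.008,"tz":0.006,"ax":0.0,"ay":-0.02,"az":0.0},{"jaw":0.0,"tx":0.001,"ty":0.012,"tz":0.011,"ax":0.0,"ay":-0.003,"az":0.0},{"jaw":0.0,"tx":0.001,"ty":0.015,"tz":0.016,"ax":0.0,"ay":0.001,"az":0.0},{"jaw":0.0,"tx":0.001,"ty":0.016,"tz":0.019,"ax":0.0,"ay":0.001,"az":0.0}]}}

```text
time: 12.4
tool_pos: [0.4585, -0.1527, 0.0834]
ee_rot: [3.138, 0.04, 1.392]
wrist_force: [-0.7, 0.0, -6.8]
width: 0.02
```

```bash
python3 ctl.py -.042 -.02 -.003 .001 .001; python3 foot.py
```

```text
t 12.5 phi -0.04 pred q [ 0.046 -0.022  0.021] meas [0.02  0.018] est [ 0.014 -0.068  0.02 ] theta -0.027
rows ay [0.036, 0.015, -0.001, -0.004, -0.005, -0.004, -0.003, -0.002]
theta [-0.028 -0.02  -0.013 -0.007 -0.004 -0.003 -0.002 -0.001]
mag [ 0.5313 -0.1697  0.0416] pitch 0.0025 yaw -0.1784 F [ 0.9  0.5 -5.9]
top 181 slope x,y,z0 [-0.0066  0.0343  0.0195] y range [-0.0533  0.0532]
scene 1369 slope x,y,z0 [-0.0009  0.0358  0.0182] y range [-0.0555  0.0492]
```

Request:
{"op": "step_arm", "data": {"steps": [{"jaw":0.0,"tx":0.0,"ty":0.0,"tz":0.001,"ax":0.0,"ay":0.036,"az":0.0},{"jaw":0.0,"tx":0.0,"ty":0.002,"tz":0.003,"ax":0.0,"ay":0.015,"az":0.0},{"jaw":0.0,"tx":0.001,"ty":0.004,"tz":0.005,"ax":0.0,"ay":-0.001,"az":0.0},{"jaw":0.0,"tx":0.001,"ty":0.006,"tz":0.007,"ax":0.0,"ay":-0.004,"az":0.0},{"jaw":0.0,"tx":0.001,"ty":0.008,"tz":0.008,"ax":0.0,"ay":-0.005,"az":0.0}]}}

```text
time: 13.0
tool_pos: [0.4663, -0.1524, 0.075]
ee_rot: [3.139, 0.045, 1.394]
wrist_force: [-0.0, -0.8, -6.6]
width: 0.0195
```

```bash
python3 ctl.py .036 .015 -.001 -.004 -.005
```

```text
t 13.1 phi -0.045 pred q [0.042 0.024 0.02 ] meas [0.042 0.045] est [0.045 0.015 0.02 ] theta -0.0
rows ay [-0.0, 0.002, 0.003, 0.003, 0.003, 0.003, 0.003, 0.003]
theta [0. 0. 0. 0. 0. 0. 0. 0.]
mag [ 0.5395 -0.1703  0.0334] pitch 0.0023 yaw -0.1776 F [ 0.9  0.1 -6.2]
```

Request:
{"op": "step_arm", "data": {"steps": [{"jaw":0.0,"tx":0.0,"ty":0.0,"tz":0.0,"ax":0.0,"ay":0.0,"az":0.0},{"jaw":0.0,"tx":0.001,"ty":0.0,"tz":0.0,"ax":0.0,"ay":0.002,"az":0.0},{"jaw":0.0,"tx":0.001,"ty":0.0,"tz":0.0,"ax":0.0,"ay":0.003,"az":0.0},{"jaw":0.0,"tx":0.001,"ty":0.0,"tz":0.0,"ax":0.0,"ay":0.003,"az":0.0},{"jaw":0.0,"tx":0.001,"ty":0.0,"tz":0.0,"ax":0.0,"ay":0.003,"az":0.0},{"jaw":0.0,"tx":0.001,"ty":0.0,"tz":0.0,"ax":0.0,"ay":0.003,"az":0.0}]}}

```text
time: 13.7
tool_pos: [0.4666, -0.1518, 0.0751]
ee_rot: [3.139, 0.042, 1.393]
wrist_force: [-0.0, 0.4, -6.6]
width: 0.0202
```

```bash
python3 ctl.py 0 .002 .003 .003 .003 .003
```

```text
t 13.8 phi -0.042 pred q [ 0.042 -0.003  0.02 ] meas [0.025 0.02 ] est [ 0.019 -0.052  0.019] theta -0.023
rows ay [0.033, 0.016, 0.003, -0.0, -0.0, 0.0, 0.001, 0.002]
theta [-0.024 -0.017 -0.011 -0.006 -0.004 -0.002 -0.002 -0.001]
mag [ 0.5398 -0.1693  0.0334] pitch 0.0024 yaw -0.1777 F [-0.4  0.6 -6.3]
```

Request:
{"op": "step_arm", "data": {"steps": [{"jaw":0.0,"tx":0.0,"ty":0.002,"tz":0.0,"ax":0.0,"ay":0.033,"az":0.0},{"jaw":0.0,"tx":0.0,"ty":0.007,"tz":0.0,"ax":0.0,"ay":0.016,"az":0.0},{"jaw":0.0,"tx":0.0,"ty":0.013,"tz":0.0,"ax":0.0,"ay":0.003,"az":0.0},{"jaw":0.0,"tx":0.0,"ty":0.018,"tz":0.0,"ax":0.0,"ay":0.0,"az":0.0},{"jaw":0.0,"tx":0.0,"ty":0.02,"tz":0.0,"ax":0.0,"ay":0.0,"az":0.0}]}}

```text
time: 14.3
tool_pos: [0.4871, -0.1549, 0.0751]
ee_rot: [3.139, 0.043, 1.394]
wrist_force: [-0.1, -0.4, -6.3]
width: 0.0197
```

```bash
python3 ctl.py .033 .016 .003 0 0
```

```text
t 14.4 phi -0.042 pred q [0.039 0.023 0.019] meas [0.04  0.042] est [0.042 0.015 0.019] theta 0.0
rows ay [-0.001, 0.001, 0.002, 0.002, 0.002, 0.002, 0.002, 0.002]
theta [0.001 0.001 0.    0.    0.    0.    0.    0.   ]
mag [ 0.5598 -0.1725  0.0333] pitch 0.0022 yaw -0.177 F [ 0.1 -0.7 -7.1]
```

Request:
{"op": "step_arm", "data": {"steps": [{"jaw":0.0,"tx":0.0,"ty":0.003,"tz":0.0,"ax":0.0,"ay":-0.001,"az":0.0},{"jaw":0.0,"tx":0.0,"ty":0.01,"tz":0.0,"ax":0.0,"ay":0.001,"az":0.0},{"jaw":0.0,"tx":0.0,"ty":0.018,"tz":0.0,"ax":0.0,"ay":0.002,"az":-0.002},{"jaw":0.0,"tx":0.0,"ty":0.026,"tz":0.0,"ax":0.0,"ay":0.002,"az":-0.004},{"jaw":0.0,"tx":0.0,"ty":0.031,"tz":0.0,"ax":0.0,"ay":0.002,"az":-0.005},{"jaw":0.0,"tx":0.0,"ty":0.031,"tz":0.0,"ax":0.0,"ay":0.002,"az":-0.005}]}}

```text
time: 15.0
tool_pos: [0.518, -0.1608, 0.075]
ee_rot: [3.139, 0.04, 1.399]
wrist_force: [-0.1, 0.2, -6.2]
width: 0.0196
```

```bash
python3 ctl.py -.001 .001 .002 .002 .002 .002;python3 foot.py
```

```text
t 15.1 phi -0.04 pred q [ 0.041 -0.002  0.019] meas [0.043 0.048] est [0.047 0.017 0.019] theta 0.006
rows ay [-0.009, -0.004, -0.001, 0.0, 0.0, 0.0, -0.0, -0.001]
theta [0.007 0.005 0.003 0.002 0.001 0.001 0.    0.   ]
mag [ 0.5903 -0.1775  0.0331] pitch 0.0012 yaw -0.1719 F [ 0.8  0.5 -7. ]
top 74 slope x,y,z0 [0.0001 0.0322 0.0187] y range [-0.0516  0.0532]
scene 1307 slope x,y,z0 [-0.0065  0.0465  0.0183] y range [-0.0565  0.0415]
```

Request:
{"op": "step_arm", "data": {"steps": [{"jaw":0.0,"tx":0.0,"ty":0.0,"tz":0.003,"ax":0.0,"ay":-0.009,"az":0.0},{"jaw":0.0,"tx":0.0,"ty":0.0,"tz":0.008,"ax":0.0,"ay":-0.004,"az":0.0},{"jaw":0.0,"tx":0.0,"ty":0.0,"tz":0.013,"ax":0.0,"ay":-0.001,"az":0.0},{"jaw":0.0,"tx":0.0,"ty":0.0,"tz":0.018,"ax":0.0,"ay":0.0,"az":0.0},{"jaw":0.0,"tx":0.0,"ty":0.0,"tz":0.022,"ax":0.0,"ay":0.0,"az":0.0},{"jaw":0.0,"tx":0.0,"ty":0.0,"tz":0.024,"ax":0.0,"ay":0.0,"az":0.0},{"jaw":0.0,"tx":0.0,"ty":0.0,"tz":0.0255,"ax":0.0,"ay":0.0,"az":0.0}]}}

```text
time: 15.8
tool_pos: [0.5168, -0.1615, 0.0491]
ee_rot: [3.141, 0.04, 1.399]
wrist_force: [-1.1, 0.4, -6.1]
width: 0.0199
```

Request:
{"op": "step_arm", "data": {"steps": [{"jaw":0.0,"tx":0.0,"ty":0.0,"tz":0.001,"ax":0.0,"ay":0.0,"az":0.0},{"jaw":0.0,"tx":0.0,"ty":0.0,"tz":0.002,"ax":0.0,"ay":0.0,"az":0.0}]}}

```text
time: 16.0
tool_pos: [0.517, -0.1616, 0.0472]
ee_rot: [3.14, 0.04, 1.399]
wrist_force: [0.2, 0.4, -5.5]
width: 0.0201
```

Request:
{"op": "step_arm", "data": {"steps": [{"jaw":0.0,"tx":0.0,"ty":0.0,"tz":0.001,"ax":0.0,"ay":0.0,"az":0.0},{"jaw":0.0,"tx":0.0,"ty":0.0,"tz":0.0015,"ax":0.0,"ay":0.0,"az":0.0}]}}

```text
time: 16.2
tool_pos: [0.5171, -0.1617, 0.0459]
ee_rot: [3.14, 0.04, 1.399]
wrist_force: [-0.7, -0.2, -3.7]
width: 0.0199
```

```bash
python3 ctl.py -.0 -.0 ;python3 foot.py
```

```text
t 16.3 phi -0.04 pred q [0.05  0.019 0.019] meas [0.053 0.059] est [0.059 0.043 0.02 ] theta 0.019
rows ay [-0.027, -0.013, -0.002, 0.0, 0.0, -0.0, -0.001, -0.002]
theta [0.019 0.014 0.009 0.005 0.003 0.002 0.001 0.001]
mag [ 0.5904 -0.1787  0.0043] pitch 0.0018 yaw -0.172 F [ 0.1 -0.5 -5. ]
top 57 slope x,y,z0 [-0.0193  0.051   0.0214] y range [-0.0529  0.0522]
scene 1371 slope x,y,z0 [-0.0055  0.0514  0.0185] y range [-0.0562  0.041 ]
```

Request:
{"op": "step_arm", "data": {"steps": [{"jaw":0.0,"tx":0.0,"ty":0.0,"tz":0.0007,"ax":0.0,"ay":0.0,"az":0.0},{"jaw":0.0,"tx":0.0,"ty":0.0,"tz":0.0014,"ax":0.0,"ay":0.0,"az":0.0}]}}

```text
time: 16.5
tool_pos: [0.5172, -0.1617, 0.0458]
ee_rot: [3.139, 0.041, 1.399]
wrist_force: [-3.0, 2.9, 3.7]
width: 0.0198
```

Request:
{"op": "step_arm", "data": {"steps": [{"jaw":0.3,"tx":0.0,"ty":0.0,"tz":0.0,"ax":0.0,"ay":0.0,"az":0.0},{"jaw":0.6,"tx":0.0,"ty":0.0,"tz":0.0,"ax":0.0,"ay":0.0,"az":0.0},{"jaw":1.0,"tx":0.0,"ty":0.0,"tz":0.0,"ax":0.0,"ay":0.0,"az":0.0},{"jaw":1.0,"tx":0.0,"ty":0.0,"tz":0.0,"ax":0.0,"ay":0.0,"az":0.0},{"jaw":1.0,"tx":0.0,"ty":0.0,"tz":0.0,"ax":0.0,"ay":0.0,"az":0.0},{"jaw":1.0,"tx":0.0,"ty":0.0,"tz":0.0,"ax":0.0,"ay":0.0,"az":0.0}]}}

```text
time: 17.1
tool_pos: [0.5174, -0.1618, 0.0459]
ee_rot: [3.139, 0.041, 1.399]
wrist_force: [-0.1, 0.0, -0.2]
width: 0.0643
```

Request:
{"op": "step_arm", "data": {"steps": [{"jaw":1.0,"tx":0.0,"ty":0.0,"tz":0.0,"ax":0.0,"ay":0.0,"az":0.0},{"jaw":1.0,"tx":0.0,"ty":0.0,"tz":-0.02,"ax":0.0,"ay":0.0,"az":0.0},{"jaw":1.0,"tx":0.0,"ty":0.0,"tz":-0.06,"ax":0.0,"ay":0.0,"az":0.0},{"jaw":1.0,"tx":0.0,"ty":-0.02,"tz":-0.1,"ax":0.0,"ay":0.0,"az":0.0},{"jaw":1.0,"tx":0.0,"ty":-0.06,"tz":-0.12,"ax":0.0,"ay":0.0,"az":0.0},{"jaw":1.0,"tx":0.0,"ty":-0.1,"tz":-0.12,"ax":0.0,"ay":0.0,"az":0.0},{"jaw":1.0,"tx":0.0,"ty":-0.12,"tz":-0.12,"ax":0.0,"ay":0.0,"az":0.0},{"jaw":1.0,"tx":0.0,"ty":-0.12,"tz":-0.12,"ax":0.0,"ay":0.0,"az":0.0}]}}

```text
time: 17.9
tool_pos: [0.3982, -0.1361, 0.166]
ee_rot: [3.138, 0.041, 1.398]
wrist_force: [1.0, 0.2, -0.1]
width: 0.0942
```

```bash
cat > fin.py <<'E'
from lean import *
import lean as L
Y=-.172
L.frame=lambda o:(np.array([.590,-.178,.004]),R.from_euler("z",Y).as_matrix())
ims=[]
for n in("top","scene"):
    p,d=snapshot(n);print(n,"lean",lean(n,camera_model(n),d,None,1))
    P=cloud(n,d);hsv=cv2.cvtColor(p,cv2.COLOR_RGB2HSV);Q=(P-[.590,-.178,.004])@L.frame(0)[1]
    g=(hsv[...,0]>50)&(hsv[...,0]<90)&(hsv[...,1]>90)&(abs(Q[...,2]-.018)<.012)&(abs(Q[...,1])<.07)&(Q[...,0]<.12)&(Q[...,0]>-.13)
    q=Q[g];A=np.c_[q[:,:2],np.ones(len(q))];print("foot plane",np.linalg.lstsq(A,q[:,2],rcond=None)[0].round(4),"rect in dock frame",rect(q))
    ims.append(p[150:310,330:490] if n=="top" else p[230:390,235:395])
cv2.imwrite("pics/fin.png",cv2.resize(np.hstack(ims),None,fx=2.4,fy=2.4,interpolation=cv2.INTER_CUBIC)[:,:,::-1])
o=get_obs();print(o["time"],o["tool_pos"],o["wrist_force"])
E
python3 fin.py
```

```text
top 490 [ 0.0708 -0.0186  0.2842] res 0.0164
top lean 0.08961637436053155
foot plane [-0.0045  0.0047  0.0194] rect in dock frame (-0.0013577880859375, -0.00048651123046875, 225.26341247558594, 115.70537567138672, 0.0020938676316291094)
scene 1024 [ 0.0802 -0.0238  0.2792] res 0.0172
scene lean 0.10514012721637453
foot plane [-0.0036  0.014   0.0183] rect in dock frame (0.005663780212402344, -0.0009795417785644531, 121.07485961914062, 225.51470947265625, 89.8493881225586)
18.0 [ 0.40013237 -0.13659254  0.16571204] [ 0.81355499  0.12650561 -0.03326636]
```

View pics/fin.png

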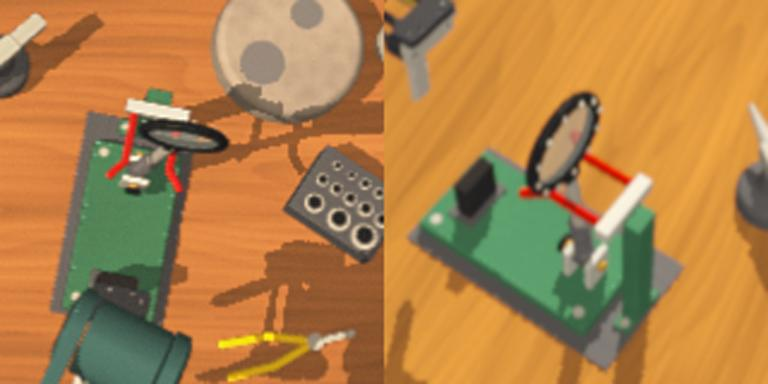

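The foot lies flat and centred on the plate. The neck is between the prongs, resting on one at about 0.1 rad, and the arm is clear. I'll let it settle and hand in.

Request:
{"op": "step_arm", "data": {"steps": [{"jaw":1.0,"tx":0.0,"ty":0.0,"tz":0.0,"ax":0.0,"ay":0.0,"az":0.0},{"jaw":1.0,"tx":0.0,"ty":0.0,"tz":0.0,"ax":0.0,"ay":0.0,"az":0.0},{"jaw":1.0,"tx":0.0,"ty":0.0,"tz":0.0,"ax":0.0,"ay":0.0,"az":0.0},{"jaw":1.0,"tx":0.0,"ty":0.0,"tz":0.0,"ax":0.0,"ay":0.0,"az":0.0},{"jaw":1.0,"tx":0.0,"ty":0.0,"tz":0.0,"ax":0.0,"ay":0.0,"az":0.0}]}}

```text
time: 18.5
tool_pos: [0.4003, -0.1366, 0.1655]
ee_rot: [3.138, 0.041, 1.399]
wrist_force: [-0.1, -0.6, -0.4]
width: 0.094
```

```bash
python3 fin.py && python3 -c "
from bench import *
print(close_job())"
```

```text
top 496 [ 0.0708 -0.0183  0.2832] res 0.0169
top lean 0.08796855533001727
foot plane [-0.0019  0.0028  0.0193] rect in dock frame (-0.0013509063720703125, -0.0005530738830566407, 224.48263549804688, 115.4746322631836, 0.03696487843990326)
scene 1012 [ 0.0802 -0.024   0.2798] res 0.0169
scene lean 0.10533590096045041
foot plane [-0.0035  0.0137  0.0183] rect in dock frame (0.00687384033203125, -0.001598541259765625, 119.72399139404297, 225.14486694335938, 88.95523071289062)
18.6 [ 0.40020296 -0.1365863   0.16561195] [-0.57942128 -0.13145519 -0.12306091]
the job is handed in; nothing more can be done
None
```

The magnifier is parked in its dock and the job was handed in at 18.6 s; no verdict is reported.

**What I did:** I lifted it by the grip and carried it in front of the fork. There I raised the neck by tilting the foot and balanced it with camera feedback. After the first catches overshot, every lean I measured from 10.0 to 15.1 s in the air was within 0.1 rad of upright. Then I slid the neck into the fork from its open side, set the foot down and let go.

**Last checks:**

| Check | Limit | Measured |
|---|---|---|
| Foot tilt | 0.04 rad | at most about 0.014 rad in either camera |
| Foot centre from its place on the dock | – | 1 mm (top camera), 7 mm (scene camera) |
| Neck lean, resting on the -y prong | 0.2 rad | 0.09 rad (top), 0.105 rad (scene) |
| Tube off the fork's middle in y | 25 mm | about 15 mm, worked out from the lean |
| Contact force when setting down | 40 N | about 10 N at the wrist |

The arm is well clear.

**Disagreements and gaps:**
- **Camera readings:** the two cameras differ by about 0.02 rad on the lean and about 7 mm in x, both within the limits.
- **Grip slip:** the foot twisted about 0.04 rad in the grip while I was raising the neck, and I allowed for that when setting it down.
- **Bystanders:** I did not measure their positions again at the end. Nothing was seen near them along the path.

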